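Unload the two finished vials from the bench shaker

ROBOT

A 7-joint arm with a two-finger parallel gripper is mounted at the origin on a cart in front of the work surface, level with it; the furniture and walls round the work are solid. World frame = base frame: x ahead of the robot, y to its left, z up, the work surface at z = 0. Lengths are in m, angles in rad, forces in N, time in s.
With the tool pointing down it reaches from about 0.35 to 0.9 m from the base axis. Payload 19.9 kg.
Tool frame: the origin (TCP) lies midway between the tips of the shut fingers; the grasp point (between the pads) lies 19 mm behind it; z points along the fingers, y is the line along which they close (so a half turn about z gives the same grasp; the last joint's range is limited). The gripper opens to 94 mm and grips with 3 to 60 N. Pads are 16 mm wide; open, the fingers measure 119 mm over their backs; the gripper's body (75 mm by 177 mm) begins 78 mm behind the grasp point.
Start: joints at [-1.226, 0.417, -0.01, 1.614, 0.005, 1.111, -0.053], TCP at [0.235, 0.579, 0.205] pointing down, gripper open.
Joint ranges: [-2.81, 2.81], [-0.39, 2.02], [-1.27, 1.25], [0.06, 2.57], [-1.19, 4.33], [0.19, 2], [-2.82, 2.82]. Speed limits (rad/s): [1.89, 1.89, 2.39, 2.39, 3.01, 3.01, 3.01].

INTERFACE

Orientations are given as a rotation vector (axis times angle).
In Python, from plant import get_state, eyes, order gives the robot as it stands.
- The arm moves only by the shell command python3 -m crank 'ROWS' [FORCE]. ROWS is text: rows parted by semicolons, each of 5 numbers parted by spaces: the closure, from 0 (fully open) to 1 (shut), then the shift along the tool's x, y, z in mm, then the turn about the tool's z in rad. In form: fingers x y z twist; .... A call has 1 to 8 rows; each row shifts and turns the commanded pose from where the row before left it, along the tool's axes as they then stand; what a row does not reach is not made up. A row lasts 1/12 s, in which the tool goes at most 41.7 mm and 7.16 degrees, less where a joint would pass 70% of its speed; a pose out of reach is approached as far as the arm can. A call with a gripper value outside its range is refused whole. The fingers move at their own pace and stop on an object; FORCE is the grip in N (left out, the last holds). Time passes only in rows, so rows that do not move let the fingers close. It gives the time, the measured TCP pose, the force, the opening and the grip force at its end, in the units of the state.
- get_state(): the state, without advancing time (a new reading comes with each control period).
- eyes.get_image(name): name is "scene" or "top" or "wrist"; returns a dict with "pixels" (420x560x3 uint8, red, green, blue), "depth" (420x560 float32, m along the optical axis (not along the pixel's ray), 0 where there is no reading), "fx", "fy", "cx", "cy" (pixels), "rvec" (rotation vector, rad) and "tvec" (3), from world to camera coordinates, as OpenCV has them. Camera axes: x right, y down, z forward; pixel columns grow to the right and rows downward; lengths in m; the calibration is good to about 2 mm. A picture is of the moment at which its call begins.
- order.finish_job(): hands the job in; it is judged then, once.
Trained networks look in a picture, given as the dict that the camera call returned (one of the last four; its "shot" number tells which), for a name from the list of things; names that differ only in an ending like _2 or _b are one class to them, and where a whole thing is asked for, a point or a joint stands for the part that bears it (a point fixed in the world has none). Each returns a list of dicts, best first, with "score" (0 to 1); they miss things now and then, are a little off and sometimes report something else, mostly with a low value. They report only what shows in the picture. A call takes as long as a camera call.
- eyes.spot_in(thing, picture): "uv" ([column, row] in pixels, amid what is visible of it).
- eyes.masks_of(thing, picture): "mask" (420x560 bool, what is visible of it) and "uv" ([column, row] in pixels, amid what is visible of it).
- eyes.mark_of(thing, picture): "uv" ([column, row] in pixels: a listed point, or the origin of a listed thing).
The state is a dict: "time": time; "joint_positions": joint angles; "dq": joint speeds; "effort": joint torques, N m; "ee_pos": TCP position; "tcp_rot": TCP orientation; "force": force on the tool from outside, world axes, zero at the start; "moment": the same for the moment, N m; "gripper_width": finger opening in m; "grip_force": force on a finger pad.
Only numpy, scipy, OpenCV 4.12 (cv2) and the standard library are available. Lean on these libraries where they do the work, as an engineer would, in place of code of your own. Each camera call takes 0.05 s, during which the arm holds its last target. There are 200 camera calls.

TASK

The two taller vials on the bench shaker are finished; the two short ones stay for another run. First take the steel vial carrier down from the hooks of its draining stand and set it upright on the counter. Then swing the shaker's latch fully open, lift the hold-down plate straight up and level off its two guide pins without forcing it, lay it flat on the counter, foam side down (on the open logbook is fine), and stand both taller vials upright in the carrier. Set everything down gently (drop nothing), leave the short vials in their pockets and do not disturb the things standing round about.

Things in the scene. Friction and masses are not known exactly. Their poses are not given: they have to be found in the camera images.
- shaker: Bench shaker, fixed: white housing, dark steel deck, 210 (x) x 270 (y) x 54 mm (deck top). Origin: centre of its underside, at counter height; z up; the control panel and latch are on its -x side, roughly facing the robot. On its deck stand the vial block and two guide posts; the seated hold-down plate rests on the posts' shoulders, 116 mm above the counter, over the vials.
- vial_block (a point): Centre of the top of the grey vial block, 78 mm above the counter, above the shaker's origin. Block 90 (x) x 106 (y) mm along the shaker's axes, with four round pockets 25.5 mm wide, 20 mm deep (floor 58 mm above the counter) at x = +-25, y = +-28 mm, each holding one vial; which vial is in which pocket varies.
- post_left (a point): Tip of the left guide post, at the shaker's x = 0, y = +95 mm, 150 mm above the counter. Steel: a collar 18 mm thick up to the shoulder at 116 mm, above it a locating pin 10 mm thick.
- post_right (a point): Tip of the right guide post, the same at the shaker's x = 0, y = -95 mm.
- latch_pivot (a point): Vertical axis of the swing latch, on a 20 mm thick column at the shaker's x = -80, y = 0 mm; the point lies at the underside of the latch arm, 123.5 mm above the counter and 1.5 mm above the top of the seated plate.
- latch (a joint): Swing latch, rad. At 0 its flat steel arm (14 mm wide, 6 mm thick, reaching 40 mm) points along the shaker's +x over the plate's front edge and keeps the plate down. Grows counter-clockwise seen from above; at pi/2 the arm points along the shaker's +y. Clear of the plate from 1.25 on; stop at 1.75. Starts at 0 to 0.3; stays where it is left (friction 0.05 N m, no spring).
- latch_knob (a point): Finger post of the latch: a black upright cylinder 12 mm thick and 30 mm tall on the arm, its axis 30 mm from the latch axis. The point lies on its axis, 12 mm below its top and 18 mm above the arm's upper face.
- plate: Hold-down plate, aluminium, 110 (x) x 230 (y) x 6 mm, 0.3 to 0.6 kg. Origin: centre of the plate's underside, below which a 90 x 120 mm foam sheet sticks out 3 mm (it reads z = 3 mm lying on the counter, 6 on the logbook). Seated, its axes are the shaker's. Bosses at y = +-95 mm, bores 12 mm wide and 24 mm long, ride on the pins: it comes free after rising 34 mm and binds if tilted about 0.08 rad.
- plate_handle (a point): Centre of the grip bar of the plate's black bridge handle, 46 mm above the plate's underside, over its centre of mass. The bar runs along the plate's x: 56 mm long, 14 mm wide (across y), 16 mm tall; legs at x = +-22 mm, open below between them.
- stand: Draining stand, fixed: steel drip tray 170 x 150 x 12 mm, from x = -65 to +105 mm, and two bent rods 8 mm thick at y = +-34 mm, upright at x = +85, then level towards -x with upper side 124 mm above the counter, ending in upturned hook tips at x = -12 to -21 mm, 134 mm high. Origin: at counter height below the hung handle. The hooks open to its -x side, roughly to the robot.
- carrier: Steel vial carrier: open square tray 110 x 110 x 20 mm, walls and floor 3 mm thick, with a fixed handle bar over its middle; about 0.22 kg. Origin: centre of its underside, 54 mm above the counter while it hangs; its axes are then about the stand's. Free ground for it: the counter between stand and shaker, where an open logbook 3 mm thick lies flat (standing there it reads z = 0 to 3 mm).
- carrier_handle (a point): Middle of the carrier's handle bar, 76 mm above its underside: along the carrier's y, 12 mm wide (x), 12 mm tall, 107 mm long, held by uprights 14 mm wide at its ends (y = +-51.5 mm), free air between it and the tray. The hooks hold it about 34 mm either side of the middle: raise it over 10 mm to clear their tips (at 42 mm the tray below meets the rods), then leave to the stand's -x.
- vial_tall: Tallest vial, finished: brown glass, 53 mm tall, body 22 mm thick, black cap 17 mm thick (top 13 mm). Origin: centre of its underside; z up along the vial.
- vial_medium: Second tallest vial, finished: brown glass, 47 mm tall, body 22 mm thick, black cap 17 mm thick (top 12 mm). Origin: centre of its underside; z up.
- vial_small_a: Short white vial, 37 mm tall, 22 mm thick; stays in its pocket. Origin: centre of its underside.
- vial_small_b: Short white vial, 35 mm tall, 22 mm thick; stays in its pocket. Origin: centre of its underside.
- timer: Bystander: small white timer with a screen, 46 x 56 x 63 mm, on the right front of the counter. Origin: centre of its underside.
- yellow_tub: Bystander: empty round yellow tub, 124 mm wide, 82 mm tall, behind the shaker. Origin: centre of its underside.
- tape_roll: Bystander: roll of cream tape lying flat, 70 mm wide, 19 mm tall, in front of the shaker. Origin: centre of its underside.

How it is judged:
On the way, in this order (a step that is already met when the one before it is completed fails the run):
1. the carrier stands upright on the counter, off its stand (height (world z) of carrier below 0.008 m and angle between carrier's own z axis and vertical below 0.06 rad and linear speed of carrier below 0.03 m/s and horizontal distance between carrier and stand above 0.1 m), for 0.2 s.
2. the latch is swung clear of the plate (beyond 1.25 rad) (value of joint latch above 1.25 rad), for 0.1 s.
3. the plate is raised level above its guide pins (z of plate in the frame of shaker above 0.15 m and angle between plate's own z axis and vertical below 0.1 rad), for 0.05 s.
4. the plate lies flat on the counter (height (world z) of plate below 0.012 m and angle between plate's own z axis and vertical below 0.06 rad and linear speed of plate below 0.03 m/s), for 0.2 s.
5. both taller vials stand in the carrier (x of vial_tall in the frame of carrier between -0.045 and 0.045 m and y of vial_tall in the frame of carrier between -0.045 and 0.045 m and z of vial_tall in the frame of carrier between -0.002 and 0.01 m and angle between each of vial_tall, vial_medium's own z axis and vertical below 0.15 rad and linear speed of each of vial_tall, vial_medium below 0.03 m/s and x of vial_medium in the frame of carrier between -0.045 and 0.045 m and y of vial_medium in the frame of carrier between -0.045 and 0.045 m and z of vial_medium in the frame of carrier between -0.002 and 0.01 m), for 0.2 s.
At the end, for the whole second after the job is handed in: Carrier upright on the counter and plate flat on it, foam down (8 and 12 mm, tilt under 0.06 rad); both taller vials stand in the carrier, within 45 mm of its centre in x and y, upright within 0.15 rad; short vials within 10 mm of where they stood; all at rest (all of step 1 and all of step 4 and all of step 5 and distance of each of vial_small_a, vial_small_b from where it was at the start of the episode below 0.01 m); the robot touches nothing.
It fails at once if the plate is tilted by more than 0.17 rad or forced against the shaker or its latch with more than 60 N (angle between plate's own z axis and vertical above 0.17 rad or contact force between plate and shaker above 60 N).
It fails at once if the plate, the carrier or a taller vial is dropped (moves faster than 0.6 m/s while the fingers do not hold it) ((contact force between plate and the fingers below 0.2 N and linear speed of plate above 0.6 m/s) or (contact force between carrier and the fingers below 0.2 N and linear speed of carrier above 0.6 m/s) or (contact force between vial_tall and the fingers below 0.2 N and linear speed of vial_tall above 0.6 m/s) or (contact force between vial_medium and the fingers below 0.2 N and linear speed of vial_medium above 0.6 m/s)).
It fails at once if a taller vial is tipped by more than 0.6 rad (angle between any of vial_tall, vial_medium's own z axis and vertical above 0.6 rad).
It fails at once if a short vial is moved more than 15 mm (distance of any of vial_small_a, vial_small_b from where it was at the start of the episode above 0.015 m).
It fails at once if the timer, tub or tape roll is pushed more than 30 mm (distance of any of timer, yellow_tub, tape_roll from where it was at the start of the episode above 0.03 m).
It also fails if it takes over 72 s, if anything falls off the work surface, if the arm or the gripper's body presses on something with over 40 N, if the wrist force passes 120 N, or if a joint passes its speed limit or range.

## Working session

There is one attempt and no reset: what is moved stays moved. The work goes in short steps, Python scripts to look and compute and a shell command to move; the robot and the scene stay as the last step left them, time stands still between calls to the robot, and variables do not carry over. Pictures are saved under pics/ and viewed, at most 10 in all, crops included, and the job is handed in when it is done.

```bash
mkdir -p pics; ls; cat > h.py <<'E'
import numpy as np,cv2
from plant import get_state,eyes,order
from scipy.spatial.transform import Rotation as R
def cam(p):
    M=R.from_rotvec(np.ravel(p['rvec'])).as_matrix();return M,np.ravel(p['tvec'])
def ray(p,uv):
    M,t=cam(p);d=M.T@np.array([(uv[0]-p['cx'])/p['fx'],(uv[1]-p['cy'])/p['fy'],1]);return -M.T@t,d
def atz(p,uv,z):
    o,d=ray(p,uv);return o+d*(z-o[2])/d[2]
def cloud(p):
    M,t=cam(p);v,u=np.mgrid[:420,:560];D=p['depth']
    c=np.stack([(u-p['cx'])/p['fx']*D,(v-p['cy'])/p['fy']*D,D],-1);return (c-t)@M
def proj(p,X):
    M,t=cam(p);c=M@np.asarray(X)+t;return p['fx']*c[0]/c[2]+p['cx'],p['fy']*c[1]/c[2]+p['cy']
def save(p,n):cv2.imwrite('pics/'+n+'.png',p['pixels'][...,::-1])
def tool():
    s=get_state();return np.array(s['ee_pos']),R.from_rotvec(s['tcp_rot']).as_matrix(),s
E
python3 - <<'E'
from h import *
np.set_printoptions(precision=4,suppress=True)
a=eyes.get_image('top');b=eyes.get_image('scene')
im=np.hstack([a['pixels'],b['pixels']]);cv2.imwrite('pics/a.png',cv2.resize(a['pixels'][...,::-1],(784,588)));cv2.imwrite('pics/b.png',cv2.resize(b['pixels'][...,::-1],(784,588)))
Z=dict(latch_knob=.1475,latch_pivot=.1235,post_left=.15,post_right=.15,plate_handle=.162,carrier_handle=.13,vial_block=.078,stand=0,carrier=.054,timer=0,yellow_tub=0,tape_roll=0)
for n,z in Z.items():
  for p,l in((a,'top'),(b,'scene')):
    r=eyes.mark_of(n,p)[:1]
    for q in r: print(n,l,np.round(q['uv'],1),round(q['score'],2),atz(p,q['uv'],z))
T,M,s=tool();print(T,M,s['gripper_width'])
E
```

```text
pics
latch_knob top [321.1 217.2] 0.43 [ 0.5409 -0.1408  0.1475]
latch_knob scene [298.  215.4] 0.57 [ 0.5416 -0.126   0.1475]
latch_pivot top [323.6 228.8] 0.64 [ 0.5074 -0.1506  0.1235]
latch_pivot scene [296.3 228.3] 0.63 [ 0.5161 -0.1385  0.1235]
post_left top [285.8 207.4] 0.69 [ 0.569  -0.0359  0.15  ]
post_right top [351.7 202.8] 0.97 [ 0.5843 -0.2313  0.15  ]
post_right scene [338.4 219.9] 0.72 [ 0.5923 -0.2291  0.15  ]
plate_handle top [321.7 201.8] 0.87 [ 0.5854 -0.1412  0.162 ]
plate_handle scene [307.9 204.6] 0.95 [ 0.5823 -0.1321  0.162 ]
carrier_handle top [161.1 255.9] 0.97 [0.4225 0.3346 0.13  ]
carrier_handle scene [164.7 180.3] 0.67 [0.4316 0.3167 0.13  ]
vial_block scene [308.2 222.1] 0.63 [ 0.5926 -0.1309  0.078 ]
stand top [177.7 249.3] 0.91 [0.4405 0.3152 0.    ]
stand scene [172.4 210.6] 0.63 [0.425  0.3109 0.    ]
carrier top [173.6 253. ] 0.71 [0.4296 0.3155 0.054 ]
carrier scene [168.3 197. ] 0.85 [0.4307 0.3216 0.054 ]
timer top [385.4 255.8] 0.52 [ 0.4249 -0.365   0.    ]
timer scene [350.2 317.2] 0.9 [ 0.4306 -0.3783  0.    ]
yellow_tub top [272.2 138.5] 0.7 [0.8121 0.009  0.    ]
yellow_tub scene [306.8 182.9] 0.89 [0.8149 0.0185 0.    ]
tape_roll top [340.  281.4] 0.61 [ 0.3408 -0.2163  0.    ]
tape_roll scene [282.  313.2] 0.59 [ 0.3313 -0.2232  0.    ]
[0.2352 0.579  0.2054] [[-0.9265  0.3763  0.0001]
 [ 0.3763  0.9265 -0.0001]
 [-0.0001 -0.     -1.    ]] 0.094015429216179
```

View pics/a.png

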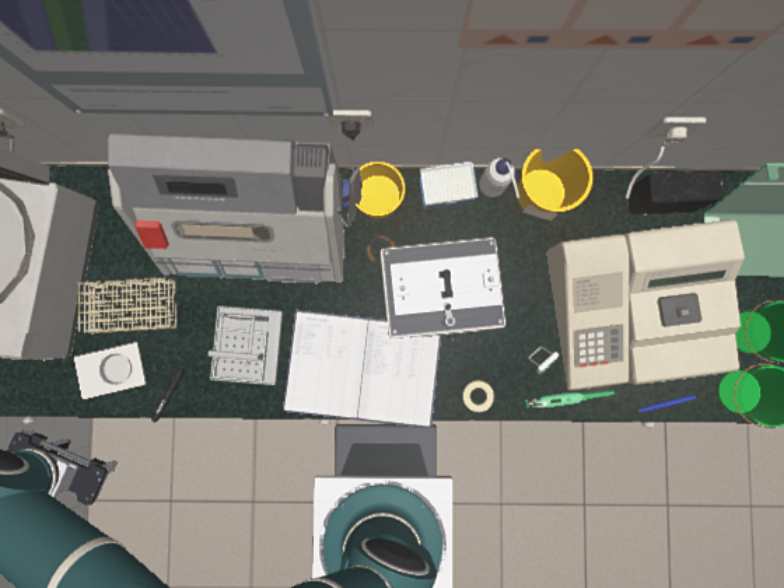

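View pics/b.png

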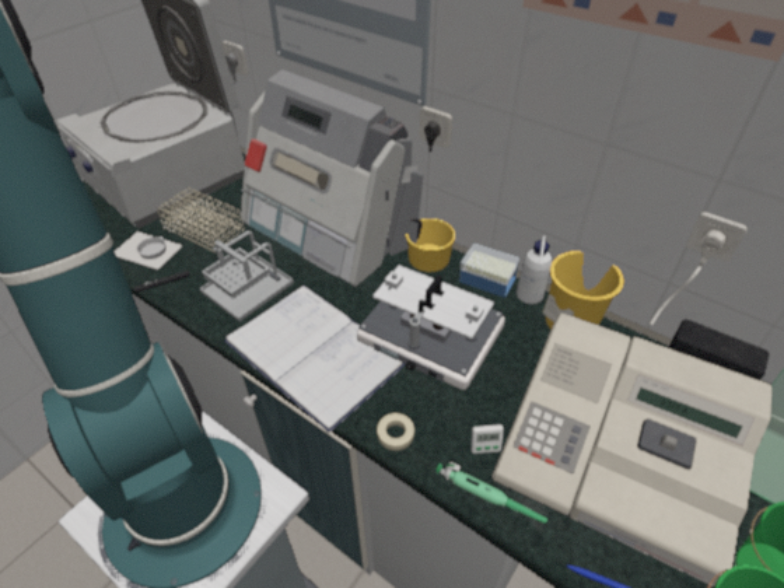

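The top view shows the carrier on its stand at about (245,345), the logbook at (362,368), and the shaker with its plate, handle and knob at (445,285). The tape roll is at (478,397). Next I measure yaws and free space from depth.

```bash
python3 - <<'E'
from h import *
np.set_printoptions(precision=3,suppress=True)
a=eyes.get_image('top');C=cloud(a)
def rect(P,n):
    r=cv2.minAreaRect((P[:,:2]*1000).astype(np.float32));print(n,len(P),np.round(r[0],1),np.round(r[1],1),round(r[2],1),np.median(P,0))
def box(x0,x1,y0,y1,z0,z1):
    m=(C[...,0]>x0)&(C[...,0]<x1)&(C[...,1]>y0)&(C[...,1]<y1)&(C[...,2]>z0)&(C[...,2]<z1)&(a['depth']>0);return C[m]
bar=box(.33,.53,.22,.42,.11,.15);rect(bar,'bar+rods')
for q in bar[np.argsort(bar[:,0])][::4]: print(q,end=' ')
print()
rect(box(.3,.58,.2,.45,.006,.03),'stand tray')
rect(box(.33,.53,.22,.42,.05,.08),'carrier tray')
rect(box(.4,.72,-.35,.1,.108,.13),'plate')
rect(box(.4,.72,-.35,.1,.04,.065),'deck')
rect(box(.5,.7,-.2,-.08,.155,.19),'phandle')
m=eyes.masks_of('stand',a);
if m: rect(C[m[0]['mask']],'standmask')
px=a['pixels'].astype(int);w=(px.min(-1)>170)&(C[...,2]<.02)&(C[...,1]>-.1)&(C[...,1]<.24)&(C[...,0]>.2)&(C[...,0]<.6);rect(C[w],'book')
# counter front edge and tall things between y -.0..0.24
for y in (0.05,.12,.2):
    s=box(.2,.75,y-.01,y+.01,-.03,.5);s=s[np.argsort(s[:,0])];print(y,s[0],s[s[:,2]>.04][:1])
E
```

```text
bar+rods 333 [463.  317.8] [107.5 108.2] 87.6 [0.434 0.315 0.127]
[0.408 0.29  0.129] [0.411 0.289 0.134] [0.414 0.287 0.13 ] [0.416 0.292 0.123] [0.419 0.353 0.13 ] [0.419 0.286 0.123] [0.422 0.358 0.124] [0.423 0.293 0.131] [0.423 0.266 0.131] [0.423 0.268 0.136] [0.425 0.353 0.12 ] [0.425 0.317 0.129] [0.425 0.266 0.118] [0.425 0.318 0.137] [0.426 0.267 0.126] [0.426 0.292 0.136] [0.426 0.28  0.137] [0.428 0.371 0.131] [0.428 0.361 0.135] [0.428 0.332 0.131] [0.428 0.345 0.139] [0.428 0.319 0.135] [0.428 0.307 0.135] [0.429 0.304 0.137] [0.429 0.267 0.128] [0.429 0.275 0.133] [0.429 0.271 0.136] [0.431 0.355 0.133] [0.431 0.351 0.136] [0.431 0.348 0.137] [0.431 0.334 0.136] [0.431 0.321 0.137] [0.431 0.299 0.133] [0.432 0.295 0.136] [0.432 0.284 0.133] [0.432 0.275 0.134] [0.434 0.364 0.134] [0.434 0.36  0.138] [0.434 0.34  0.135] [0.434 0.337 0.136] [0.434 0.325 0.137] [0.434 0.318 0.137] [0.434 0.302 0.132] [0.437 0.37  0.135] [0.437 0.355 0.135] [0.437 0.335 0.13 ] [0.437 0.287 0.121] [0.44  0.37  0.124] [0.44  0.355 0.125] [0.443 0.36  0.119] [0.443 0.284 0.121] [0.446 0.29  0
[... 566 characters left out ...]
[0.51  0.279 0.111] [0.513 0.284 0.116] [0.515 0.353 0.118] [0.518 0.346 0.11 ] 
stand tray 756 [439.8 325. ] [279.4 250. ] 0.0 [0.416 0.246 0.01 ]
carrier tray 1049 [445.8 318.6] [112.6 143.5] 86.2 [0.42  0.321 0.058]
plate 2478 [597.6 -71.6] [373.5 170.7] 78.8 [ 0.585 -0.129  0.122]
deck 2440 [ 557.7 -127. ] [457.5 296.3] 87.7 [ 0.537 -0.118  0.053]
phandle 107 [ 572.7 -134.4] [82.  14.5] 5.5 [ 0.581 -0.133  0.168]
standmask 1118 [440.7 190.9] [411.3 169.4] 85.9 [0.494 0.283 0.005]
book 6610 [380.9  55.8] [329.8 266.4] 84.3 [0.392 0.065 0.009]
0.05 [ 0.279  0.047 -0.003] [[0.749 0.042 0.081]]
0.12 [ 0.28   0.116 -0.01 ] [[0.606 0.113 0.046]]
0.2 [ 0.28   0.2   -0.008] [[0.602 0.206 0.046]]
```

```bash
cat >> h.py <<'E'
def go(x,y,z,psi=None):
    T,M,s=tool();p0=np.arctan2(M[1,1],M[0,1]);psi=p0 if psi is None else psi
    tw=(p0-psi+np.pi)%(2*np.pi)-np.pi;c,s_=np.cos(psi),np.sin(psi);d=(np.array([x,y,z])-T)*1000
    print('psi0 %.3f twist %.3f then x %.1f y %.1f z %.1f'%(p0,tw,-s_*d[0]+c*d[1],c*d[0]+s_*d[1],-d[2]),'tilt %.3f'%np.arccos(min(1,-M[2,2])))
E
python3 -c "
from h import *
go(.431,.319,.19,-.055)"
python3 -m crank '0 0 0 0 .124;0 0 0 0 .124;0 0 0 0 .124;0 0 0 0 .124;0 0 0 0 .124;0 0 0 0 .124;0 0 0 0 .124;0 0 0 0 .124'; python3 -m crank '0 0 0 0 .124;0 0 0 0 .124;0 0 0 0 0'; python3 -c "
from h import *
go(.431,.319,.19,-.055)"
```

```text
psi0 1.185 twist 1.240 then x -248.9 y 209.8 z 15.4 tilt 0.000
time: 2.07
ee_pos: [0.2352, 0.5791, 0.2054]
tcp_rot: [2.004, 2.419, -0.0]
force: [-0.5, -0.4, 0.6]
gripper_width: 0.0942
grip_force: 0.0
time: 2.32
ee_pos: [0.2351, 0.5791, 0.2054]
tcp_rot: [2.288, 2.152, -0.0]
force: [-0.6, -0.3, 0.6]
gripper_width: 0.0938
grip_force: 0.0
psi0 -0.061 twist -0.006 then x -248.9 y 209.9 z 15.4 tilt 0.000
```

```bash
python3 -m crank '0 -31 26 0 0;0 -31 26 0 0;0 -31 26 0 0;0 -31 26 0 0;0 -31 26 0 0;0 -31 26 0 0;0 -31 26 0 0;0 -31 27 0 0'; python3 -m crank '0 0 0 0 0;0 0 0 0 0'; python3 - <<'E'
from h import *
np.set_printoptions(precision=3,suppress=True)
go(.431,.319,.19,-.055)
w=eyes.get_image('wrist');save(w,'c')
C=cloud(w);B=C[(w['depth']>0)&(C[...,2]>.10)&(C[...,2]<.15)&(abs(C[...,0]-.44)<.1)&(abs(C[...,1]-.32)<.1)]
print(len(B))
for n,z in (('carrier_handle',.13),('carrier',.054),('stand',0)):
    for q in eyes.mark_of(n,w)[:1]: print(n,q['uv'],q['score'],atz(w,q['uv'],z))
m=eyes.masks_of('carrier',w)
if m:
    P=C[m[0]['mask']];P=P[(P[:,2]>.125)&(P[:,2]<.15)];print(len(P),P.min(0),P.max(0),np.median(P,0),np.polyfit(P[:,1],P[:,0],1))
E
```

```text
time: 2.98
ee_pos: [0.431, 0.3183, 0.2057]
tcp_rot: [-2.276, -2.166, -0.001]
force: [1.0, 1.0, 0.8]
gripper_width: 0.0938
grip_force: 0.0
time: 3.15
ee_pos: [0.4316, 0.3181, 0.2057]
tcp_rot: [2.281, 2.16, 0.001]
force: [-0.0, 0.8, -0.1]
gripper_width: 0.0939
grip_force: 0.0
psi0 -0.055 twist 0.000 then x 0.9 y -0.6 z 15.7 tilt 0.001
5102
carrier_handle [286.5, 218.5] 0.72 [0.433 0.318 0.13 ]
carrier [282.3, 197.8] 0.92 [0.43  0.316 0.054]
stand [288.8, 180.6] 0.78 [0.437 0.322 0.   ]
```

View pics/c.png

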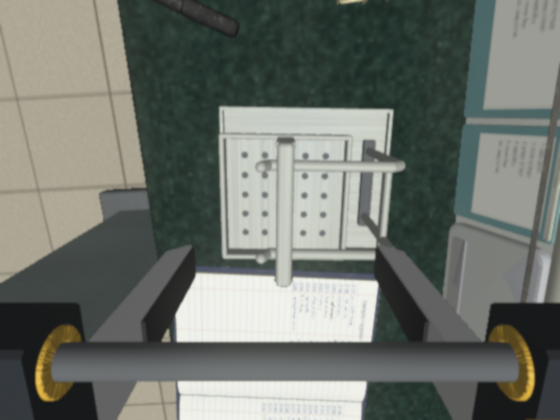

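The wrist view shows the bar at column 286, rows 138–285, centred between the fingers and aligned with them. Next I descend and grip.

```bash
python3 -m crank '0 0 1 30 0;0 0 0 30 0;0 0 0 25 0;0 0 0 10 0;0 0 0 0 0;1 0 0 0 0;1 0 0 0 0;1 0 0 0 0' 25;  python3 -m crank '1 0 0 0 0;1 0 0 0 0;1 0 0 0 0;1 0 0 0 0;1 0 0 0 0'
```

```text
time: 4.07
ee_pos: [0.4318, 0.3205, 0.1119]
tcp_rot: [-2.281, -2.16, -0.003]
force: [-0.2, 0.1, -0.4]
gripper_width: 0.0776
grip_force: 0.0
time: 4.48
ee_pos: [0.4312, 0.3199, 0.1105]
tcp_rot: [2.282, 2.159, -0.0]
force: [0.7, 0.5, -0.0]
gripper_width: 0.0438
grip_force: 0.0
```

```bash
python3 -m crank '1 0 0 0 0;1 0 0 0 0;1 0 0 0 0;1 0 0 0 0;1 0 0 0 0;1 0 0 0 0;1 0 0 0 0;1 0 0 0 0'; python3 -m crank '1 0 0 -6 0;1 0 0 -6 0;1 0 0 -6 0;1 0 0 -5 0;1 0 0 0 0;1 0 0 0 0'
```

```text
time: 5.15
ee_pos: [0.4313, 0.3198, 0.1105]
tcp_rot: [2.282, 2.159, -0.0]
force: [-0.3, 0.7, 0.1]
gripper_width: 0.0118
grip_force: 25.0
time: 5.65
ee_pos: [0.4313, 0.32, 0.1338]
tcp_rot: [-2.282, -2.16, -0.001]
force: [0.3, 0.9, -2.8]
gripper_width: 0.0116
grip_force: 25.0
```

```bash
python3 -m crank '1 0 -15 0 0;1 0 -20 0 0;1 0 -20 0 0;1 0 -15 0 0;1 0 -5 0 0;1 -10 0 0 0;1 -20 0 0 0;1 -20 0 0 0'; python3 -m crank '1 -20 0 0 0;1 -20 0 0 0;1 -20 0 0 0;1 -15 10 0 -.05;1 -5 15 0 0;1 0 0 0 0;1 0 0 0 0'; python3 -c "
from h import *
go(.385,.186,.0595,-.005)"
```

```text
time: 6.32
ee_pos: [0.3541, 0.273, 0.1333]
tcp_rot: [2.281, 2.16, -0.0]
force: [0.5, -0.6, -3.3]
gripper_width: 0.0121
grip_force: 25.0
time: 6.9
ee_pos: [0.3753, 0.1926, 0.1334]
tcp_rot: [2.229, 2.213, -0.0]
force: [-0.8, 0.4, -2.5]
gripper_width: 0.0116
grip_force: 25.0
psi0 -0.007 twist -0.002 then x -6.5 y 9.7 z 73.9 tilt 0.000
```

```bash
python3 -m crank '1 -6 10 15 0;1 0 0 18 0;1 0 0 18 0;1 0 0 10 0;1 0 0 6 0;1 0 0 3 0;1 0 0 2 0;1 0 0 0 0'; python3 -m crank '1 0 0 1 0;1 0 0 1 0;1 0 0 0 0;1 0 0 0 0'
```

```text
time: 7.57
ee_pos: [0.3845, 0.1877, 0.0617]
tcp_rot: [2.227, 2.216, 0.0]
force: [0.2, 0.3, -2.7]
gripper_width: 0.012
grip_force: 25.0
time: 7.9
ee_pos: [0.3845, 0.1876, 0.0597]
tcp_rot: [2.227, 2.216, 0.0]
force: [0.0, -0.1, -2.5]
gripper_width: 0.0121
grip_force: 25.0
```

```bash
python3 -m crank '1 0 0 1 0;1 0 0 0 0;1 0 0 0 0'; python3 -m crank '1 0 0 1 0;1 0 0 0 0;1 0 0 0 0';python3 -m crank '1 0 0 1 0;1 0 0 0 0;1 0 0 0 0'
```

```text
time: 8.15
ee_pos: [0.3846, 0.1877, 0.0591]
tcp_rot: [-2.227, -2.216, -0.001]
force: [-4.4, -1.4, 15.1]
gripper_width: 0.0118
grip_force: 25.0
time: 8.4
ee_pos: [0.3846, 0.1879, 0.0583]
tcp_rot: [-2.226, -2.215, -0.001]
force: [-6.9, -1.2, 23.7]
gripper_width: 0.0116
grip_force: 25.0
time: 8.65
ee_pos: [0.3846, 0.1881, 0.0574]
tcp_rot: [-2.226, -2.216, -0.002]
force: [-8.8, -0.9, 26.0]
gripper_width: 0.0118
grip_force: 25.0
```

```bash
python3 -m crank '1 0 0 -2 0;.6 0 0 0 0;.6 0 0 0 0;.6 0 0 0 0;.6 0 0 0 0;.6 0 0 -5 0;.6 0 0 -30 0;.6 0 0 -35 0'; python3 -m crank '.6 0 0 -35 0;.6 0 0 -35 0;.6 0 0 -35 0;.6 0 0 0 0;.6 0 0 0 0'; python3 - <<'E'
from h import *
np.set_printoptions(precision=3,suppress=True)
a=eyes.get_image('top');C=cloud(a);save(a,'d0')
for n,z in (('carrier_handle',.079),('latch_knob',.1475),('latch_pivot',.1235),('plate_handle',.162),('post_left',.15),('post_right',.15)):
    for q in eyes.mark_of(n,a)[:1]: print(n,np.round(q['uv']),round(q['score'],2),atz(a,q['uv'],z))
go(.46,-.06,.23,-1.49)
E
```

```text
time: 9.32
ee_pos: [0.3834, 0.1864, 0.1283]
tcp_rot: [2.227, 2.215, -0.007]
force: [0.2, 1.1, 0.2]
gripper_width: 0.0377
grip_force: 0.0
time: 9.73
ee_pos: [0.385, 0.1879, 0.2352]
tcp_rot: [2.227, 2.216, 0.006]
force: [-0.4, 0.0, -1.0]
gripper_width: 0.0378
grip_force: 0.0
carrier_handle [210. 271.] 0.53 [0.376 0.196 0.079]
latch_knob [321. 216.] 0.62 [ 0.543 -0.142  0.147]
latch_pivot [320. 230.] 0.62 [ 0.505 -0.141  0.123]
plate_handle [320. 203.] 0.96 [ 0.583 -0.137  0.162]
post_left [287. 204.] 0.84 [ 0.578 -0.038  0.15 ]
post_right [178. 251.] 0.62 [0.439 0.28  0.15 ]
psi0 -0.005 twist 1.485 then x 55.7 y 252.6 z 2.8 tilt 0.002
```

```bash
python3 -m crank '.6 -20 10 0 .124;.6 0 0 0 .124;.6 0 0 0 .124;.6 0 0 0 .124;.6 0 0 0 .124;.6 0 0 0 .124;.6 0 0 0 .124;.6 0 0 0 .124'; python3 -m crank '.6 0 0 0 .124;.6 0 0 0 .124;.6 0 0 0 .124;.6 0 0 0 .121;.6 0 0 0 0'; python3 -c "
from h import *
go(.533,-.14,.225,-1.49)"
```

```text
time: 10.75
ee_pos: [0.3941, 0.1673, 0.233]
tcp_rot: [3.015, 0.879, -0.001]
force: [-0.9, 0.4, 0.0]
gripper_width: 0.0376
grip_force: 0.0
time: 11.17
ee_pos: [0.3942, 0.1673, 0.2331]
tcp_rot: [3.139, 0.116, -0.001]
force: [0.2, -0.4, 0.0]
gripper_width: 0.0375
grip_force: 0.0
psi0 -1.497 twist -0.007 then x 113.6 y 317.5 z 8.1 tilt 0.001
```

```bash
python3 -m crank '.6 14 39 1 0;.6 14 39 1 0;.6 14 39 1 0;.6 14 40 1 0;.6 14 40 1 0;.6 14 40 1 0;.6 15 40 1 0;.6 14 40 1 0'; python3 -m crank '.6 0 0 0 0;.6 0 0 0 0;.6 0 0 0 0'; python3 - <<'E'
from h import *
np.set_printoptions(precision=3,suppress=True)
w=eyes.get_image('wrist');save(w,'d');C=cloud(w)
for n,z in (('latch_knob',.1475),('latch_pivot',.1235),('plate_handle',.162),('post_left',.15),('post_right',.15)):
    for q in eyes.mark_of(n,w)[:1]: print(n,np.round(q['uv']),round(q['score'],2),atz(w,q['uv'],z))
m=eyes.masks_of('latch_knob',w)
if m:
    P=C[m[0]['mask']];print(m[0]['uv'],m[0]['score']);P=P[(P[:,2]>.152)&(P[:,2]<.165)];print('knobtop',len(P),np.median(P,0))
H=C[(C[...,2]>.163)&(C[...,2]<.178)&(abs(C[...,0]-.59)<.06)&(abs(C[...,1]+.13)<.05)]
r=cv2.minAreaRect((H[:,:2]*1000).astype(np.float32));print('bar',len(H),r)
go(.533,-.14,.225)
E
```

```text
time: 11.83
ee_pos: [0.5315, -0.1376, 0.2252]
tcp_rot: [3.138, 0.136, -0.0]
force: [0.5, -0.2, 1.1]
gripper_width: 0.0377
grip_force: 0.0
time: 12.08
ee_pos: [0.5306, -0.1356, 0.225]
tcp_rot: [3.139, 0.131, -0.002]
force: [-0.3, -0.2, -0.1]
gripper_width: 0.0372
grip_force: 0.0
latch_knob [286. 214.] 0.69 [ 0.535 -0.137  0.148]
latch_pivot [293. 237.] 0.6 [ 0.509 -0.146  0.123]
plate_handle [287. 140.] 0.84 [ 0.588 -0.134  0.162]
post_left [148. 145.] 0.73 [ 0.576 -0.039  0.15 ]
post_right [430. 136.] 0.83 [ 0.598 -0.23   0.15 ]
[288.3, 226.6] 0.64
knobtop 247 [ 0.538 -0.137  0.159]
bar 1899 ((587.4932250976562, -134.33998107910156), (55.46290588378906, 14.00987434387207), 6.188887596130371)
psi0 -1.488 twist 0.000 then x 1.6 y 5.1 z 0.8 tilt 0.001
```

View pics/d.png

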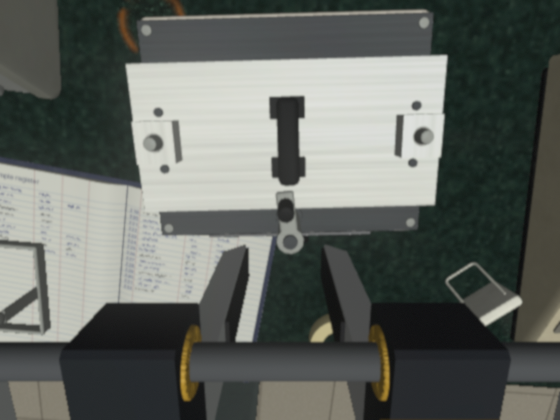

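```bash
python3 -m crank '.6 6 2 10 0;.6 0 0 30 0;.6 0 0 30 0;.6 0 0 15 0;.6 0 0 5 0;1 0 0 0 0;1 0 0 0 0;1 0 0 0 0' 12; python3 -m crank '1 0 0 0 0;1 0 0 0 0;1 0 0 0 0;1 0 0 0 0;1 0 0 0 0;1 0 0 0 0'
```

```text
time: 13.1
ee_pos: [0.5377, -0.1375, 0.1366]
tcp_rot: [3.139, 0.127, 0.003]
force: [0.4, -1.0, -0.3]
gripper_width: 0.0214
grip_force: 0.0
time: 13.6
ee_pos: [0.5378, -0.1371, 0.1364]
tcp_rot: [-3.139, -0.127, -0.003]
force: [0.2, 1.5, 7.3]
gripper_width: 0.0115
grip_force: 12.0
```

```bash
python3 -m crank '1 -1 -4 -1 0;1 -1.4 -4.6 0 0;1 -2.4 -3.7 0 0;1 -2.4 -3.8 0 0;1 -3.4 -2.9 0 0;1 -3.4 -2.9 0 0;1 0 0 0 0'; python3 -m crank '1 -4 -1.8 0 0;1 -4 -1.8 0 0;1 -4 -.8 0 0;1 -5 -.2 0 0;1 0 0 0 0;1 0 0 0 0'
```

```text
time: 14.18
ee_pos: [0.5214, -0.1167, 0.1371]
tcp_rot: [3.138, 0.127, 0.002]
force: [-1.7, -2.0, 3.2]
gripper_width: 0.0114
grip_force: 12.0
time: 14.68
ee_pos: [0.5042, -0.1122, 0.137]
tcp_rot: [-3.137, -0.128, -0.001]
force: [0.2, 7.3, 7.6]
gripper_width: 0.0116
grip_force: 12.0
```

```bash
python3 -m crank '.5 0 0 0 0;.5 0 0 0 0;.5 0 0 0 0;.5 0 0 0 0;.5 0 0 0 0;.5 0 0 -30 0;.5 0 0 -30 0;.5 0 0 -20 0';  python3 -m crank '.5 0 0 0 -.028;.5 0 0 0 0'; python3 - <<'E'
from h import *
np.set_printoptions(precision=3,suppress=True)
w=eyes.get_image('wrist');C=cloud(w)
for n,z in (('latch_knob',.1475),('latch_pivot',.1235),('plate_handle',.162)):
    for q in eyes.mark_of(n,w)[:1]: print(n,np.round(q['uv']),round(q['score'],2),atz(w,q['uv'],z))
H=C[(C[...,2]>.163)&(C[...,2]<.178)&(abs(C[...,0]-.59)<.06)&(abs(C[...,1]+.13)<.05)]
r=cv2.minAreaRect((H[:,:2]*1000).astype(np.float32));print('bar',len(H),r)
go(r[0][0]/1000,r[0][1]/1000,.143,-1.46)
E
```

```text
time: 15.35
ee_pos: [0.5042, -0.1139, 0.2187]
tcp_rot: [3.139, 0.126, 0.001]
force: [-0.6, -0.3, 0.3]
gripper_width: 0.0473
grip_force: 0.0
time: 15.52
ee_pos: [0.5045, -0.1134, 0.2175]
tcp_rot: [-3.137, -0.173, -0.003]
force: [-0.5, 0.7, 0.5]
gripper_width: 0.0469
grip_force: 0.0
latch_knob [286. 216.] 0.64 [ 0.51  -0.115  0.147]
latch_pivot [323. 210.] 0.62 [ 0.511 -0.144  0.123]
plate_handle [328. 104.] 0.93 [ 0.587 -0.132  0.162]
bar 2229 ((587.3515014648438, -134.3174285888672), (55.78513717651367, 14.25857162475586), 6.040103435516357)
psi0 -1.463 twist -0.003 then x 80.9 y 30.1 z 72.9 tilt 0.001
```

```bash
python3 -m crank '.5 27 10 0 0;.5 27 10 0 0;.5 27 10 0 0;.5 0 0 25 0;.5 0 0 25 0;.5 0 0 15 0;.5 0 0 7 0;.5 0 0 0 0'; python3 -m crank '1 0 0 0 0;1 0 0 0 0;1 0 0 0 0;1 0 0 0 0;1 0 0 0 0;1 0 0 0 0;1 0 0 0 0;1 0 0 0 0' 30;python3 -m crank '1 0 0 0 0;1 0 0 0 0;1 0 0 0 0'; python3 -c "
from h import *
go(.5874,-.1343,.143,-1.46)"
```

```text
time: 16.38
ee_pos: [0.5868, -0.1343, 0.1428]
tcp_rot: [3.137, 0.17, -0.005]
force: [-0.9, -0.5, -0.1]
gripper_width: 0.0467
grip_force: 0.0
time: 17.05
ee_pos: [0.588, -0.134, 0.145]
tcp_rot: [-3.136, -0.171, -0.001]
force: [-2.2, 2.6, 6.4]
gripper_width: 0.0137
grip_force: 30.0
time: 17.3
ee_pos: [0.588, -0.134, 0.145]
tcp_rot: [-3.136, -0.171, -0.001]
force: [-1.4, 3.5, 7.2]
gripper_width: 0.0135
grip_force: 30.0
psi0 -1.462 twist -0.002 then x -0.6 y 0.2 z 2.0 tilt 0.001
```

```bash
python3 -m crank '1 0 0 -2 0;1 0 0 -2 0;1 0 0 -3 0;1 0 0 -3 0;1 0 0 0 0' 45; python3 -m crank '1 0 0 -4 0;1 0 0 -4 0;1 0 0 -4 0;1 0 0 0 0'
```

```text
time: 17.72
ee_pos: [0.5878, -0.1341, 0.155]
tcp_rot: [-3.137, -0.171, -0.0]
force: [-0.3, 3.3, -3.6]
gripper_width: 0.0129
grip_force: 45.0
time: 18.05
ee_pos: [0.588, -0.1342, 0.1675]
tcp_rot: [-3.137, -0.171, -0.001]
force: [-0.3, 3.8, -2.7]
gripper_width: 0.0139
grip_force: 45.0
```

```bash
python3 -m crank '1 0 0 -4 0;1 0 0 -4 0;1 0 0 -4 0;1 0 0 -4 0;1 0 0 0 0'; python3 -m crank '1 0 0 -8 0;1 0 0 -10 0;1 0 0 -10 0;1 0 0 -10 0;1 0 0 -10 0;1 0 0 -5 0;1 0 0 0 0;1 0 0 0 0'; python3 - <<'E'
from h import *
w=eyes.get_image('wrist');save(w,'e')
go(.41,.062,.24)
E
```

```text
time: 18.47
ee_pos: [0.5881, -0.1353, 0.1838]
tcp_rot: [3.136, 0.17, 0.002]
force: [-0.1, 0.1, -5.0]
gripper_width: 0.0134
grip_force: 45.0
time: 19.13
ee_pos: [0.5878, -0.1344, 0.2357]
tcp_rot: [3.137, 0.171, 0.0]
force: [0.1, -0.3, -5.2]
gripper_width: 0.0138
grip_force: 45.0
psi0 -1.462 twist 0.000 then x -155.2 y -214.4 z -4.7 tilt 0.000
```

View pics/e.png

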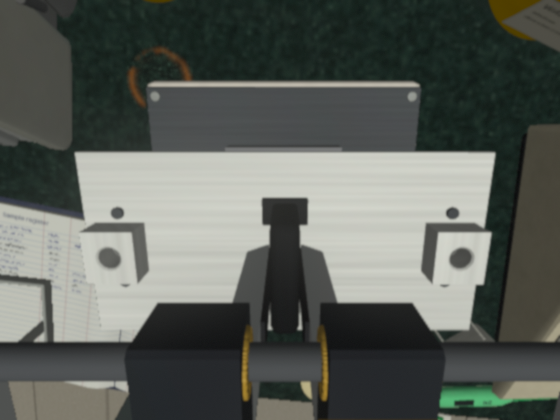

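```bash
python3 -m crank '1 -10 -14 0 0;1 -20 -28 0 0;1 -25 -35 0 0;1 -25 -35 0 0;1 -25 -35 0 0;1 -25 -35 0 0;1 -17 -22 0 0;1 -8 -10 0 0'; python3 -m crank '1 0 0 0 -.06;1 0 0 0 -.1;1 0 0 0 -.11;1 0 0 0 -.11;1 0 0 0 -.11;1 0 0 0 -.11;1 0 0 0 -.11;1 0 0 0 -.11'; python3 -m crank '1 0 0 0 -.11;1 0 0 0 -.11;1 0 0 0 -.11;1 0 0 0 -.11;1 0 0 0 -.11;1 0 0 0 -.09;1 0 0 0 0;1 0 0 0 0'; python3 - <<'E'
from h import *
np.set_printoptions(precision=3,suppress=True)
w=eyes.get_image('top');C=cloud(w);save(w,'f')
for n,z in (('carrier_handle',.079),('plate_handle',.255)):
    for q in eyes.mark_of(n,w)[:1]: print(n,np.round(q['uv']),round(q['score'],2),atz(w,q['uv'],z))
for x0,x1 in ((.33,.365),(.40,.44)):
  P=C[(C[...,2]>.012)&(C[...,2]<.028)&(C[...,0]>x0)&(C[...,0]<x1)&(C[...,1]>.1)&(C[...,1]<.26)];print(np.percentile(P,[2,98],0))
go(.405,.06,.035,-.0)
E
```

```text
time: 19.85
ee_pos: [0.4113, 0.0601, 0.2351]
tcp_rot: [-3.136, -0.177, 0.002]
force: [0.8, 0.7, -5.2]
gripper_width: 0.0135
grip_force: 45.0
time: 20.52
ee_pos: [0.4137, 0.0573, 0.2352]
tcp_rot: [2.805, 1.414, -0.001]
force: [1.0, -0.1, -4.9]
gripper_width: 0.0134
grip_force: 45.0
time: 21.18
ee_pos: [0.4138, 0.0574, 0.2353]
tcp_rot: [-2.227, -2.216, 0.001]
force: [-0.6, -1.0, -4.8]
gripper_width: 0.0134
grip_force: 45.0
carrier_handle [214. 271.] 0.51 [0.375 0.185 0.079]
plate_handle [177. 251.] 0.63 [0.441 0.26  0.255]
[[0.331 0.208 0.012]
 [0.363 0.251 0.028]]
[[0.403 0.211 0.012]
 [0.437 0.249 0.028]]
psi0 -0.005 twist -0.005 then x 2.5 y -9.0 z 200.5 tilt 0.000
```

View pics/f.png

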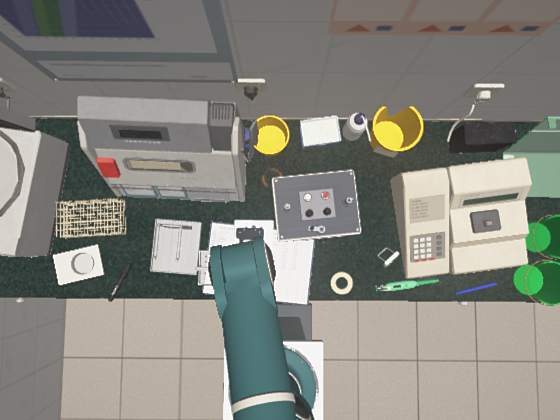

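```bash
python3 -m crank '1 1 -3 15 0;1 1 -3 25 0;1 2 -3 30 0;1 0 0 30 0;1 0 0 30 0;1 0 0 25 0;1 0 0 18 0;1 0 0 10 0'; python3 -m crank '1 0 0 5 0;1 0 0 4 0;1 0 0 3 0;1 0 0 2 0;1 0 0 0 0;1 0 0 0 0'
```

```text
time: 22.0
ee_pos: [0.4041, 0.0611, 0.0505]
tcp_rot: [-2.225, -2.217, 0.004]
force: [-0.4, -0.2, -5.1]
gripper_width: 0.0133
grip_force: 45.0
time: 22.5
ee_pos: [0.4053, 0.0616, 0.0389]
tcp_rot: [2.224, 2.219, 0.001]
force: [1.0, -0.2, -4.8]
gripper_width: 0.0135
grip_force: 45.0
```

```bash
python3 -m crank '1 0 0 1 0;1 0 0 1 0;1 0 0 0 0;1 0 0 0 0'; python3 -m crank '1 0 0 1 0;1 0 0 1 0;1 0 0 0 0;1 0 0 0 0'
```

```text
time: 22.83
ee_pos: [0.4051, 0.0615, 0.0366]
tcp_rot: [2.224, 2.219, 0.0]
force: [-0.6, -0.4, -5.5]
gripper_width: 0.0135
grip_force: 45.0
time: 23.17
ee_pos: [0.4051, 0.0616, 0.0349]
tcp_rot: [-2.224, -2.219, -0.001]
force: [-5.2, -1.0, 13.7]
gripper_width: 0.0136
grip_force: 45.0
```

```bash
python3 -m crank '1 0 0 -1 0;.6 0 0 0 0;.6 0 0 0 0;.6 0 0 0 0;.6 0 0 0 0;.6 0 0 -4 0;.6 0 0 -30 0;.6 0 0 -40 0'; python3 -m crank '.6 0 0 -40 0;.6 0 0 -40 0;.6 0 0 -40 0;.6 0 0 -10 .1;.6 0 0 0 .124;.6 0 0 0 .124;.6 0 0 0 .124;.6 0 0 0 .124'; python3 -m crank '.6 0 0 0 .124;.6 0 0 0 .124;.6 0 0 0 .124;.6 0 0 0 .124;.6 0 0 0 .124;.6 0 0 0 .124;.6 0 0 0 .124;.6 0 0 0 0'; python3 -c "
from h import *
go(.56,-.13,.23,-1.46)"
```

```text
time: 23.83
ee_pos: [0.4035, 0.0604, 0.109]
tcp_rot: [-2.224, -2.218, 0.009]
force: [-0.9, 1.2, 0.2]
gripper_width: 0.0376
grip_force: 0.0
time: 24.5
ee_pos: [0.405, 0.0614, 0.2399]
tcp_rot: [-2.782, -1.46, -0.001]
force: [0.1, 0.6, 0.3]
gripper_width: 0.0375
grip_force: 0.0
time: 25.17
ee_pos: [0.405, 0.0613, 0.2397]
tcp_rot: [3.138, 0.153, 0.0]
force: [-0.0, 0.2, 0.1]
gripper_width: 0.0377
grip_force: 0.0
psi0 -1.473 twist -0.013 then x 132.9 y 207.2 z 9.7 tilt 0.000
```

```bash
python3 -m crank '.6 16 26 1 -.013;.6 17 26 1 0;.6 17 26 1 0;.6 17 26 1 0;.6 17 26 1 0;.6 17 26 1 0;.6 17 26 1 0;.6 16 26 1 0'; python3 -m crank '.6 0 0 0 0;.6 0 0 0 0;.6 0 0 0 0'; python3 - <<'E'
from h import *
np.set_printoptions(precision=3,suppress=True)
w=eyes.get_image('wrist');save(w,'g');C=cloud(w)
c=np.array([.5875,-.1345]);ya=.108
for i in(-1,1):
  for j in(-1,1):
    q=c+[np.cos(ya)*i*.025-np.sin(ya)*j*.028,np.sin(ya)*i*.025+np.cos(ya)*j*.028]
    n=(np.hypot(C[...,0]-q[0],C[...,1]-q[1])<.018)&(C[...,2]>.085)&(C[...,2]<.12)&(w['depth']>0);P=C[n];h=np.percentile(P[:,2],90);T=P[P[:,2]>h-.004]
    print(i,j,q,'top',np.round(h,4),(T.max(0)+T.min(0))/2,w['pixels'][n][P[:,2]>h-.004].mean(0))
for nm in('vial_tall','vial_medium'):
    for q in eyes.masks_of(nm,w)[:1]: print(nm,q['uv'],q['score'],np.percentile(C[q['mask']],[50,95],0))
E
```

```text
time: 25.83
ee_pos: [0.5631, -0.1307, 0.2314]
tcp_rot: [3.135, 0.194, -0.001]
force: [0.5, 1.5, 0.0]
gripper_width: 0.0381
grip_force: 0.0
time: 26.08
ee_pos: [0.5618, -0.1293, 0.2314]
tcp_rot: [3.136, 0.189, -0.001]
force: [0.0, 0.3, -0.2]
gripper_width: 0.0378
grip_force: 0.0
-1 -1 [ 0.566 -0.165] top 0.1116 [ 0.565 -0.164  0.111] [65.007 63.897 62.182]
-1 1 [ 0.56  -0.109] top 0.1057 [ 0.559 -0.109  0.104] [59.819 59.493 58.355]
1 -1 [ 0.615 -0.16 ] top 0.0936 [ 0.615 -0.16   0.092] [214.795  81.297  81.452]
1 1 [ 0.609 -0.104] top 0.0957 [ 0.609 -0.104  0.094] [239.997 240.038 233.778]
vial_tall [323.0, 197.9] 0.84 [[ 0.57  -0.163  0.1  ]
 [ 0.576 -0.154  0.112]]
vial_medium [261.8, 198.9] 0.71 [[ 0.564 -0.11   0.103]
 [ 0.57  -0.101  0.106]]
```

View pics/g.png

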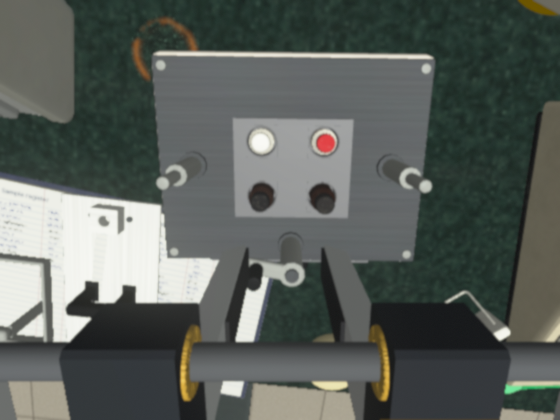

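The front two vials at (261,197) and (323,197) are the dark-capped tall ones. Tall is on the right (top 0.112) and medium on the left (0.106). I take the tall one first.

```bash
python3 -c "
from h import *
go(.5655,-.1645,.083)"
python3 -m crank '.6 0 17 15 0;.6 0 17 15 0;.6 0 0 0 0;.6 0 0 0 0'; python3 -c "
from h import *
go(.5655,-.1645,.083)"
```

```text
psi0 -1.450 twist 0.000 then x -0.9 y 36.2 z 148.9 tilt 0.001
time: 26.57
ee_pos: [0.5658, -0.1631, 0.2015]
tcp_rot: [-3.136, -0.185, 0.001]
force: [-0.2, 0.3, 0.1]
gripper_width: 0.0376
grip_force: 0.0
psi0 -1.453 twist 0.000 then x -0.5 y 1.3 z 118.5 tilt 0.001
```

```bash
python3 -m crank '.6 0 1 35 0;.6 0 0 35 0;.6 0 0 25 0;.6 0 0 16 0;.6 0 0 7 0;.6 0 0 0 0;1 0 0 0 0;1 0 0 0 0' 12; python3 -m crank '1 0 0 0 0;1 0 0 0 0;1 0 0 0 0;1 0 0 0 0;1 0 0 0 0'
```

```text
time: 27.23
ee_pos: [0.5672, -0.1641, 0.0851]
tcp_rot: [3.136, 0.186, 0.003]
force: [0.2, -1.0, -0.6]
gripper_width: 0.0277
grip_force: 0.0
time: 27.65
ee_pos: [0.5672, -0.1642, 0.0847]
tcp_rot: [-3.136, -0.185, -0.003]
force: [-0.6, 1.8, 9.4]
gripper_width: 0.0218
grip_force: 12.1
```

```bash
python3 -m crank '1 0 0 -4 0;1 0 0 -6 0;1 0 0 -10 0;1 0 0 -20 0;1 0 0 -30 0;1 0 0 -35 0;1 0 0 -30 0;1 0 0 -10 0' 15; python3 -c "
from h import *
go(.413,.165,.18,-1.571)"
```

```text
time: 28.32
ee_pos: [0.5675, -0.1653, 0.2337]
tcp_rot: [3.135, 0.184, 0.008]
force: [0.2, 0.3, 0.8]
gripper_width: 0.0208
grip_force: 15.0
psi0 -1.454 twist 0.117 then x -154.5 y -330.2 z 53.7 tilt 0.005
```

```bash
python3 -m crank '1 0 0 0 .06;1 0 0 0 .057;1 -9 -20 0 0;1 -16 -34 0 0;1 -16 -35 0 0;1 -16 -35 0 0;1 -16 -35 0 0;1 -16 -35 0 0'; python3 -m crank '1 -16 -35 5 0;1 -16 -35 8 0;1 -16 -35 8 0;1 -13 -24 8 0;1 -5 -8 0 0;1 0 0 0 0;1 0 0 0 0'; python3 - <<'E'
from h import *
np.set_printoptions(precision=3,suppress=True)
go(.413,.165,.033,-1.571)
w=eyes.get_image('wrist');save(w,'h');C=cloud(w)
t=eyes.get_image('top');save(t,'h2')
for p in (w,t):
  for n,z in (('carrier_handle',.079),('carrier',.003)):
    for q in eyes.mark_of(n,p)[:1]: print(n,np.round(q['uv']),round(q['score'],2),atz(p,q['uv'],z))
B=C[(w['depth']>0)&(C[...,2]>.072)&(C[...,2]<.09)&(abs(C[...,0]-.385)<.025)&(abs(C[...,1]-.19)<.08)];print(len(B),B.min(0),B.max(0),np.median(B,0))
E
```

```text
time: 28.98
ee_pos: [0.476, 0.0309, 0.2288]
tcp_rot: [-3.141, -0.001, -0.0]
force: [-0.1, -0.1, -0.9]
gripper_width: 0.021
grip_force: 15.0
time: 29.57
ee_pos: [0.4112, 0.1664, 0.2]
tcp_rot: [-3.141, -0.002, -0.0]
force: [0.4, 0.3, -0.1]
gripper_width: 0.0212
grip_force: 15.0
psi0 -1.569 twist 0.002 then x 1.8 y 1.4 z 167.0 tilt 0.000
carrier_handle [264. 236.] 0.72 [0.383 0.183 0.079]
carrier_handle [313. 226.] 0.32 [ 0.516 -0.122  0.079]
carrier [220. 269.] 0.57 [0.377 0.176 0.003]
1553 [0.378 0.133 0.072] [0.392 0.24  0.087] [0.387 0.196 0.085]
```

View pics/h.png

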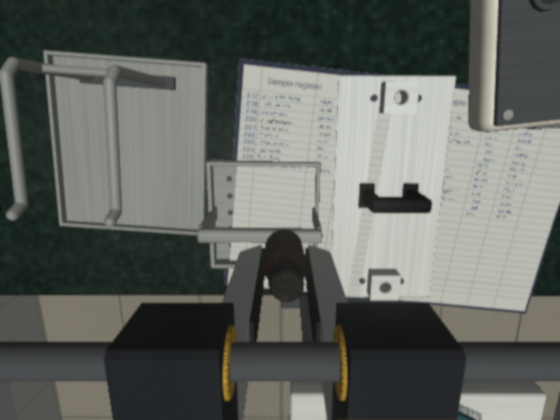

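```bash
python3 -m crank '1 2 1 20 0;1 0 0 30 0;1 0 0 30 0;1 0 0 30 0;1 0 0 22 0;1 0 0 15 0;1 0 0 8 0;1 0 0 4 0'; python3 -m crank '1 0 0 2 0;1 0 0 2 0;1 0 0 1 0;1 0 0 0 0;1 0 0 0 0'; python3 -m crank '1 0 0 1 0;1 0 0 0 0;1 0 0 0 0'; python3 -m crank '1 0 0 1 0;1 0 0 0 0;1 0 0 0 0'
```

```text
time: 30.53
ee_pos: [0.413, 0.1649, 0.0398]
tcp_rot: [3.14, 0.0, -0.001]
force: [1.0, -0.7, -0.2]
gripper_width: 0.0207
grip_force: 15.0
time: 30.95
ee_pos: [0.4133, 0.1658, 0.036]
tcp_rot: [-3.141, -0.002, -0.001]
force: [-0.3, -1.1, 0.3]
gripper_width: 0.0209
grip_force: 15.0
time: 31.2
ee_pos: [0.4131, 0.1656, 0.0346]
tcp_rot: [-3.142, -0.001, -0.0]
force: [-0.0, -0.9, 0.8]
gripper_width: 0.0209
grip_force: 15.0
time: 31.45
ee_pos: [0.4131, 0.1655, 0.0335]
tcp_rot: [3.141, 0.001, -0.0]
force: [-0.5, -0.8, -0.2]
gripper_width: 0.0208
grip_force: 15.0
```

```bash
python3 -m crank '1 0 0 1 0;1 0 0 0 0;1 0 0 0 0'; python3 -m crank '1 0 0 .7 0;1 0 0 0 0;1 0 0 0 0'
```

```text
time: 31.7
ee_pos: [0.4134, 0.1657, 0.0327]
tcp_rot: [-3.141, -0.001, -0.001]
force: [0.1, 0.5, 5.2]
gripper_width: 0.0207
grip_force: 15.0
time: 31.95
ee_pos: [0.4137, 0.1661, 0.0323]
tcp_rot: [-3.141, -0.001, -0.001]
force: [-0.9, 2.1, 11.3]
gripper_width: 0.0214
grip_force: 15.0
```

Contact. Now I release, raise and go to the medium vial.

```bash
python3 -m crank '1 0 0 -1 0;.8 0 0 0 0;.7 0 0 0 0;.6 0 0 0 0;.6 0 0 0 0;.6 0 0 -5 0;.6 0 0 -20 0;.6 0 0 -40 0'; python3 -m crank '.6 0 0 -40 0;.6 0 0 -40 0;.6 0 0 -40 0;.6 0 0 -10 -.06;.6 0 0 0 -.06;.6 0 0 0 0'; python3 - <<'E'
from h import *
np.set_printoptions(precision=3,suppress=True)
w=eyes.get_image('wrist');C=cloud(w)
for q in eyes.masks_of('vial_tall',w)[:2]: P=C[q['mask']];print(q['uv'],q['score'],np.percentile(P,[2,50,98],0),atz(w,eyes.mark_of('vial_tall',w)[0]['uv'],.006))
go(.560,-.1085,.23,-1.45)
E
```

```text
time: 32.62
ee_pos: [0.4114, 0.1643, 0.0964]
tcp_rot: [3.137, 0.001, -0.006]
force: [-1.2, 1.0, 1.2]
gripper_width: 0.0375
grip_force: 0.0
time: 33.12
ee_pos: [0.4132, 0.1658, 0.2288]
tcp_rot: [-3.134, -0.195, -0.002]
force: [-0.2, -0.3, -0.0]
gripper_width: 0.0375
grip_force: 0.0
[283.4, 189.3] 0.9 [[0.404 0.154 0.009]
 [0.416 0.165 0.049]
 [0.422 0.175 0.061]] [0.412 0.164 0.006]
psi0 -1.452 twist -0.002 then x 113.1 y 289.5 z -2.5 tilt 0.001
```

```bash
python3 -m crank '.6 14 36 0 0;.6 14 36 0 0;.6 14 36 0 0;.6 14 36 0 0;.6 14 36 0 0;.6 14 36 0 0;.6 15 37 0 0;.6 14 36 0 0'; python3 -m crank '.6 0 0 0 0;.6 0 0 0 0;.6 0 0 30 0;.6 0 0 0 0;.6 0 0 0 0'; python3 -c "
from h import *
go(.561,-.1085,.083)"
```

```text
time: 33.93
ee_pos: [0.5605, -0.1097, 0.2269]
tcp_rot: [3.136, 0.187, -0.003]
force: [-0.2, 2.6, 0.5]
gripper_width: 0.0375
grip_force: 0.0
time: 34.35
ee_pos: [0.5592, -0.1065, 0.1971]
tcp_rot: [-3.136, -0.19, 0.005]
force: [0.5, -0.1, 0.4]
gripper_width: 0.0375
grip_force: 0.0
psi0 -1.450 twist 0.000 then x 1.6 y 2.2 z 114.1 tilt 0.003
```

```bash
python3 -m crank '.6 1 2 35 0;.6 0 0 35 0;.6 0 0 24 0;.6 0 0 14 0;.6 0 0 7 0;.6 0 0 0 0;1 0 0 0 0;1 0 0 0 0' 15; python3 -m crank '1 0 0 0 0;1 0 0 0 0;1 0 0 0 0;1 0 0 0 0;1 0 0 0 0'; python3 -m crank '1 0 0 -4 0;1 0 0 -6 0;1 0 0 -10 0;1 0 0 -20 0;1 0 0 -30 0;1 0 0 -35 0;1 0 0 -30 0;1 0 0 -10 0'; python3 -c "
from h import *
go(.357,.165,.20,-1.571)"
```

```text
time: 35.02
ee_pos: [0.5622, -0.1096, 0.0845]
tcp_rot: [3.136, 0.19, 0.003]
force: [0.3, -0.1, -0.2]
gripper_width: 0.0277
grip_force: 0.0
time: 35.43
ee_pos: [0.5621, -0.1095, 0.0839]
tcp_rot: [-3.136, -0.19, -0.003]
force: [0.4, 2.0, 8.3]
gripper_width: 0.0206
grip_force: 15.1
time: 36.1
ee_pos: [0.5625, -0.1105, 0.2328]
tcp_rot: [3.135, 0.188, 0.008]
force: [-0.1, 0.1, 0.7]
gripper_width: 0.021
grip_force: 15.0
psi0 -1.451 twist 0.120 then x -205.5 y -275.4 z 32.8 tilt 0.005
```

```bash
python3 -m crank '1 0 0 0 .06;1 0 0 0 .06;1 -15 -20 0 0;1 -22 -30 0 0;1 -24 -32 0 0;1 -24 -32 0 0;1 -24 -32 0 0;1 -24 -32 0 0'; python3 -m crank '1 -24 -32 0 0;1 -24 -32 8 0;1 -16 -22 8 0;1 -8 -11 8 0;1 0 0 8 0;1 0 0 0 0;1 0 0 0 0'; python3 - <<'E'
from h import *
np.set_printoptions(precision=3,suppress=True)
go(.357,.165,.034,-1.571)
w=eyes.get_image('wrist');C=cloud(w)
for q in eyes.masks_of('vial_medium',w)[:2]: P=C[q['mask']];print(q['uv'],q['score'],np.percentile(P,[2,50,98],0))
E
```

```text
time: 36.77
ee_pos: [0.4309, 0.0641, 0.228]
tcp_rot: [3.141, -0.0, 0.0]
force: [1.1, 0.8, 0.7]
gripper_width: 0.0205
grip_force: 15.0
time: 37.35
ee_pos: [0.3605, 0.1595, 0.1961]
tcp_rot: [3.141, -0.001, -0.0]
force: [0.3, -0.4, 0.3]
gripper_width: 0.0208
grip_force: 15.0
psi0 -1.572 twist -0.001 then x -3.5 y -5.5 z 162.1 tilt 0.001
[285.7, 266.9] 0.82 [[0.351 0.149 0.174]
 [0.363 0.158 0.203]
 [0.369 0.168 0.219]]
```

```bash
python3 -m crank '1 -3 -5 20 0;1 0 0 30 0;1 0 0 30 0;1 0 0 30 0;1 0 0 22 0;1 0 0 14 0;1 0 0 7 0;1 0 0 3 0'; python3 -m crank '1 0 0 2 0;1 0 0 1 0;1 0 0 0 0;1 0 0 0 0'; python3 -m crank '1 0 0 1 0;1 0 0 0 0;1 0 0 0 0'; python3 -m crank '1 0 0 1 0;1 0 0 0 0;1 0 0 0 0'; python3 -m crank '1 0 0 1 0;1 0 0 0 0;1 0 0 0 0'
```

```text
time: 38.12
ee_pos: [0.3574, 0.1647, 0.0396]
tcp_rot: [3.14, -0.001, -0.001]
force: [-0.4, -0.1, 1.2]
gripper_width: 0.0209
grip_force: 15.0
time: 38.45
ee_pos: [0.3574, 0.1658, 0.0377]
tcp_rot: [-3.141, -0.001, -0.001]
force: [-0.3, -0.1, 0.1]
gripper_width: 0.0206
grip_force: 15.0
time: 38.7
ee_pos: [0.3571, 0.1656, 0.0362]
tcp_rot: [-3.142, -0.001, -0.0]
force: [0.1, -0.1, 0.1]
gripper_width: 0.0206
grip_force: 15.0
time: 38.95
ee_pos: [0.357, 0.1654, 0.035]
tcp_rot: [3.141, 0.001, -0.0]
force: [-0.1, -1.1, -0.6]
gripper_width: 0.0207
grip_force: 15.0
time: 39.2
ee_pos: [0.357, 0.1654, 0.034]
tcp_rot: [3.141, 0.001, -0.0]
force: [0.9, 0.1, 0.3]
gripper_width: 0.0209
grip_force: 15.0
```

```bash
python3 -m crank '1 0 0 1 0;1 0 0 0 0;1 0 0 0 0'; python3 -m crank '1 0 0 .7 0;1 0 0 0 0;1 0 0 0 0'
```

```text
time: 39.45
ee_pos: [0.357, 0.1654, 0.033]
tcp_rot: [3.141, 0.001, -0.0]
force: [0.1, 0.0, -1.1]
gripper_width: 0.0205
grip_force: 15.0
time: 39.7
ee_pos: [0.3571, 0.1654, 0.0323]
tcp_rot: [3.141, 0.001, 0.0]
force: [-0.0, 0.3, 0.0]
gripper_width: 0.0206
grip_force: 15.0
```

```bash
python3 -m crank '1 0 0 .7 0;1 0 0 0 0;1 0 0 0 0'; python3 -m crank '1 0 0 .7 0;1 0 0 0 0;1 0 0 0 0'
```

```text
time: 39.95
ee_pos: [0.3575, 0.1656, 0.0318]
tcp_rot: [-3.141, -0.001, -0.001]
force: [0.4, -0.0, 7.5]
gripper_width: 0.0207
grip_force: 15.0
time: 40.2
ee_pos: [0.3578, 0.1661, 0.0313]
tcp_rot: [-3.141, -0.001, -0.002]
force: [0.4, 2.3, 11.2]
gripper_width: 0.0211
grip_force: 15.1
```

```bash
python3 -m crank '1 0 0 -1.2 0;.8 0 0 0 0;.7 0 0 0 0;.6 0 0 0 0;.6 0 0 0 0;.6 0 0 -5 0;.6 0 0 -20 0;.6 0 0 -40 0'; python3 -m crank '.6 0 0 -40 0;.6 0 0 -40 0;.6 0 0 -40 0;.6 0 0 -20 0;.6 0 0 0 0;.6 0 0 0 0'; python3 - <<'E'
from h import *
np.set_printoptions(precision=3,suppress=True)
w=eyes.get_image('wrist');save(w,'i');C=cloud(w)
for n in('vial_tall','vial_medium'):
  for q in eyes.masks_of(n,w)[:1]: P=C[q['mask']];print(n,q['uv'],q['score'],np.percentile(P,[2,50,98],0))
E
```

```text
time: 40.87
ee_pos: [0.3557, 0.1638, 0.0959]
tcp_rot: [3.136, -0.0, -0.005]
force: [-0.5, 2.2, 1.0]
gripper_width: 0.0373
grip_force: 0.0
time: 41.37
ee_pos: [0.3572, 0.1658, 0.2379]
tcp_rot: [-3.139, -0.001, -0.001]
force: [-0.3, -0.5, -1.1]
gripper_width: 0.0374
grip_force: 0.0
vial_tall [286.4, 133.3] 0.93 [[0.401 0.155 0.038]
 [0.412 0.165 0.058]
 [0.421 0.174 0.061]]
vial_medium [284.6, 188.0] 0.71 [[0.348 0.155 0.01 ]
 [0.359 0.165 0.044]
 [0.365 0.176 0.054]]
```

View pics/i.png

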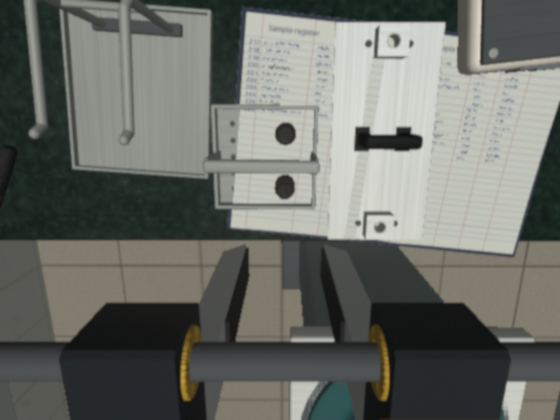

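Both vials stand upright in the carrier, at (285,133) and (285,187). The plate lies flat on the logbook at (390,140), and the gripper is clear.

```bash
python3 -c "
from h import *
print(order.finish_job())"
```

```text
the job is handed in; nothing more can be done
None
```

The job is handed in (verdict not shown): in the last picture the carrier is on the counter with both taller vials upright in it, the plate is flat on the logbook and the gripper is clear; the latch was swung to about 1.6 rad, and the short vials were not re-checked after the taller ones were lifted out.

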